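# Half-open the sample lamp's shutter

### The arm

A 6-joint arm with a two-finger parallel gripper is mounted at the origin on the work surface. World frame = base frame: x ahead of the robot, y to its left, z up, the work surface at z = 0. Lengths are in m, angles in rad, forces in N, time in s.
With the tool pointing down it reaches from about 0.425 to 0.95 m from the base axis. Payload 3.5 kg.
Tool frame: the origin (TCP) lies at the very end of the fingers, on their centre line; the grasp point (between the pads) lies 19 mm behind it; z points along the fingers, y is the line along which they close (so a half turn about z gives the same grasp; the last joint's range is limited). The gripper opens to 85 mm and grips with 20 to 120 N. Pads are 22 mm wide; open, the fingers measure 114 mm over their backs; the gripper's body (76 mm by 85 mm) begins 54 mm behind the grasp point. The pads swing forward as they close: fully open they stand 13 mm farther back than shut.
Start: joints at [1.196, 0.286, 1.577, -0, 1.279, -0.15], TCP at [0.15, 0.658, 0.231] pointing down, gripper open.
Joint ranges: [-2.77, 2.77], [-0.9, 2.22], [0.21, 2.48], [-1.53, 4.67], [0.24, 2.81], [-2.84, 2.84]. Speed limits (rad/s): [2.79, 2.79, 3.14, 3.14, 3.14, 3.14].

### API

Orientations are given as a unit quaternion [x, y, z, w].
In Python, from plant import ctrl gives the robot as it stands.
- The arm moves only by the tool send_path, called after "Call:" by a JSON object that holds its "name" and its "arguments". Schema: {"type":"object","properties":{"deltas":{"type":"array","items":{"type":"object","properties":{"tx":{"type":"number"},"ty":{"type":"number"},"tz":{"type":"number"},"drx":{"type":"number"},"dry":{"type":"number"},"drz":{"type":"number"},"jaw":{"type":"number"}},"additionalProperties":false,"required":["jaw"]},"minItems":1,"maxItems":10},"grip_n":{"type":"number"},"only":{"type":"string"},"quiet":{"type":"boolean"},"lines":{"type":"string"}},"required":["deltas"],"additionalProperties":false}. deltas is a list of rows, 1 to 10 of them, each an object with the fields tx, ty, tz (the shift in a scale on which 1.0 is 800 mm), drx, dry, drz (a rotation vector in a scale on which 1.0 is 2 rad), jaw (the opening from 0.0 (shut) to 1.0 (fully open)); a field left out counts as zero (the opening has to be given); each row is the pose to reach, as a shift and turn from the pose commanded when the call began, along the tool's axes at that moment; what a row does not reach only later rows make up. A row lasts 1/8 s, in which the tool goes at most 0.0625 m and 0.188 rad, less where a joint would pass 70% of its speed; a pose out of reach is approached as far as the arm can. The fingers move at their own pace and stop on an object; grip_n is the grip in N (left out, the last holds). Time passes only in rows, so rows that do not move let the fingers close. The tool returns the time, the measured TCP pose, the force, the opening and the grip force at its end. only (a regular expression) keeps the lines of the reply that match it, lines (a string "A,B") keeps lines A to B, and quiet returns only ok. A shift or turn number past 1, either way, is cut back to 1. Input that does not fit is refused with a message, and nothing moves.
- ctrl.get_state(): the state, without advancing time (a new reading comes with each control period).
- ctrl.read_camera(name): name is "side" or "top" or "wrist"; returns a dict with "pixels" (420x560x3 uint8, red, green, blue), "camera_matrix" (3x3 intrinsics, pixels), "dist_coeffs" ([k1, k2, p1, p2, k3] as OpenCV has them; the pictures are not rectified), "xyz" and "orientation" of the camera in the world. Camera axes: x right, y down, z forward; pixel columns grow to the right and rows downward; lengths in m; the calibration is good to about 2 mm. A picture is of the moment at which its call begins. There is no depth.
- ctrl.sign_off(): hands the job in; it is judged then, once.
The state is a dict: "time": time; "qpos": joint angles; "dq": joint speeds; "joint_efforts": joint torques, N m; "eef_pos": TCP position; "tcp_rot": TCP orientation; "contact_force": force on the tool from outside, world axes, zero at the start; "wrist_torque": the same for the moment, N m; "opening": opening from 0.0 (shut) to 1.0 (fully open); "finger_force": force on a finger pad.
Only numpy, scipy, OpenCV 4.12 (cv2) and the standard library are available. Lean on these libraries where they do the work, as an engineer would, in place of code of your own. Each camera call takes 0.05 s, during which the arm holds its last target. There are 200 camera calls.

### The job

Strike the sample lamp by pressing its bench treadle down to the stop while the shutter is still shut, and let the treadle come back up. Then slide the lamp's sprung shutter open to half its travel (pointer at the middle line), never running it wide open, and finish while holding it there with the gripper against its spring: do not let go. Leave everything else on the bench where it stands.

Things in the scene. Friction and masses are not known exactly. Their poses are not given: they have to be found in the camera images.
- lamp: Sample lamp: white box fixed to the bench, left or right, 120 (its x) x 210 (its y) x 70 mm high, with a white glass window, covered by a dark sliding shutter, and a grey deck on top between two aluminium rails (tops 78 mm above the bench); a round spring tube on the +x rail rises to 90 mm. Origin: centre of its underside. The shutter opens along the lamp's +y.
- shutter (a joint): Travel of the lamp's shutter in m: 0 shut, 0.080 wide open, so half travel is 0.040. A spring pushes it shut all the time: about 3 N when shut, 9 N at half travel, 15 N wide open; let go, it snaps shut.
- tab_top (a point): Top centre of the upright aluminium tab in the middle of the shutter plate (94 x 90 mm); it moves with the shutter. Tab: 40 mm wide (lamp's x), 10 mm thick (lamp's y, the sliding direction), 40 mm tall; top 115.5 mm, foot 75.5 mm above the bench. Axes as the lamp's. Can be pinched from above or pushed on its -y face.
- half_line (a point): Middle and longest of three black lines across the lamp's -x rail, 78 mm above the bench. The shutter's small pointer, level with the tab's middle, stands at the first line when shut, at this one at half travel, at the third when wide open (40 mm apart along the lamp's y). Does not move with the shutter.
- treadle_base: Lamp treadle: grey plate screwed to the bench, left or right, 190 (its x) x 100 (its y) x 14 mm high, carrying a hinged steel treadle. Origin: centre of its underside. The hinge lies along its y, 75 mm from the origin towards +x and 34 mm up; the treadle reaches 150 mm from the hinge towards -x, rising to its free end.
- treadle (a joint): Angle of the treadle in rad: 0 up (at rest, sprung), 0.24 down on its stop, where it lies level. It takes about 2 N at the pad to start it and about 7 N to hold it on the stop; let go, it springs back up.
- treadle_pad (a point): Point to press, in the middle of the ribbed rubber pad on top of the treadle, 115 mm from the hinge; it moves with the treadle: about 68 mm above the bench when up, 41 mm when down. The treadle is 74 mm wide here and goes on 35 mm beyond the point.
- tube_rack: White tube rack, 130 x 62 x 60 mm high with its capped tubes, between the two devices. Bystander. Origin: centre of its underside.
- jar: Small amber glass jar, 52 mm wide, 65 mm high, beyond the tube rack. Bystander. Origin: centre of its underside.
- tip_box: Pipette tip box, 85 x 125 x 80 mm high, at the near right. Bystander. Origin: centre of its underside.
- tip_box_far: Pipette tip box, 85 x 125 x 80 mm high, at the far left. Bystander. Origin: centre of its underside.
- beaker: Clear plastic beaker, 100 mm wide, 120 mm high, at the near left. Bystander. Origin: centre of its underside.
- reagent: Amber reagent bottle, 70 mm wide, 160 mm high, at the far middle. Bystander. Origin: centre of its underside.
- pen_cup: White cup with pens, 90 mm wide, about 155 mm high, at the far right. Bystander. Origin: centre of its underside.

How it is judged:
By the outcome, as a careful person would: the job done as asked, in the order asked, and still so for the second after the job is handed in, while the arm keeps its last pose, push and grip.
It also fails if it takes over 48 s, if anything falls off the work surface, if the arm or the gripper's body presses on something with over 40 N, if the wrist force passes 120 N, or if a joint passes its speed limit or range.

## Working session

There is one attempt and no reset: what is moved stays moved. The work goes in short steps, Python scripts to look and compute and a tool call to move; the robot and the scene stay as the last step left them, time stands still between calls to the robot, and variables do not carry over. Pictures are saved under pics/ and viewed, at most 10 in all, crops included, and the job is handed in when it is done.

```bash
ls; mkdir -p pics
```

Create h.py:
```python
import numpy as np, cv2
from scipy.spatial.transform import Rotation as R
from plant import ctrl
def cam(n, f=None):
    c=ctrl.read_camera(n)
    if f: cv2.imwrite(f,c['pixels'][:,:,::-1])
    return c
def ray(c,uv):
    p=cv2.undistortPoints(np.array([[uv]],float),np.array(c['camera_matrix']),np.array(c['dist_coeffs']))[0,0]
    return np.array(c['xyz']),R.from_quat(c['orientation']).apply([p[0],p[1],1])
def at(c,uv,z):
    o,d=ray(c,uv); return o+d*(z-o[2])/d[2]
def proj(c,P):
    r=R.from_quat(c['orientation']).inv(); t=-r.apply(c['xyz'])
    return cv2.projectPoints(np.atleast_2d(P).astype(float),r.as_rotvec(),t,np.array(c['camera_matrix']),np.array(c['dist_coeffs']))[0][:,0]
```

Run:
```python
from h import *
import pickle
d={}
for n in("top","side"):
    d[n]=cam(n,f'pics/{n}0.png'); print(n,d[n]['xyz'],d[n]['orientation'],d[n]['camera_matrix'])
pickle.dump(d,open('c.pkl','wb'))
print(ctrl.get_state())
```

```text
pics
plant.py
top [0.37371015 0.00605677 1.93141437] [-0.70301111  0.70844527 -0.04692492  0.04097244] [[534.52079954   0.         283.53539794]
 [  0.         534.52079954 211.01409267]
 [  0.           0.           1.        ]]
side [ 0.32147964 -0.97694896  0.88866278] [ 0.8900842  -0.12565763  0.06146462 -0.43379992] [[424.11037365   0.         280.67506991]
 [  0.         424.11037365 208.10422608]
 [  0.           0.           1.        ]]
{'time': 0.1, 'qpos': array([ 1.19599740e+00,  2.87113382e-01,  1.57806704e+00,  1.89233332e-05,
        1.27859533e+00, -1.50053555e-01]), 'dq': array([ 0.00070916, -0.00339318, -0.00165917, -0.00124951, -0.00022167,
        0.00020577]), 'joint_efforts': array([ 4.20629303e-04, -4.07296550e+01, -2.93697578e+01, -1.70119401e-04,
        3.37993806e-03, -8.56965443e-06]), 'eef_pos': array([0.15020636, 0.65745239, 0.23004156]), 'tcp_rot': array([ 1.12138986e-01,  9.93691932e-01, -1.05183092e-03, -2.91922769e-04]), 'contact_force': array([-0.66590752, -0.07756999,  0.23088671]), 'wrist_torque': array([-0.03137803,  0.01811426, -0.0297898 ]), 'finger_force': 0.0, 'opening': 1.0034633601544019}
```

View pics/top0.png

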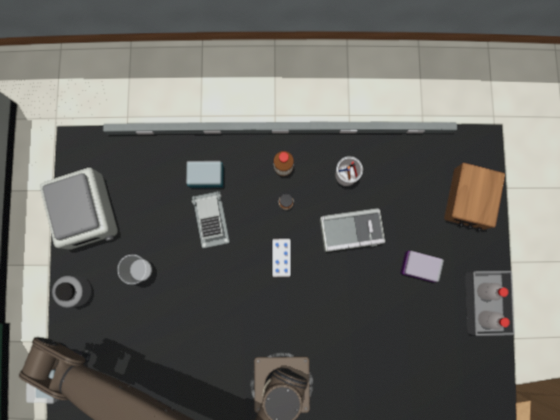

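View pics/side0.png

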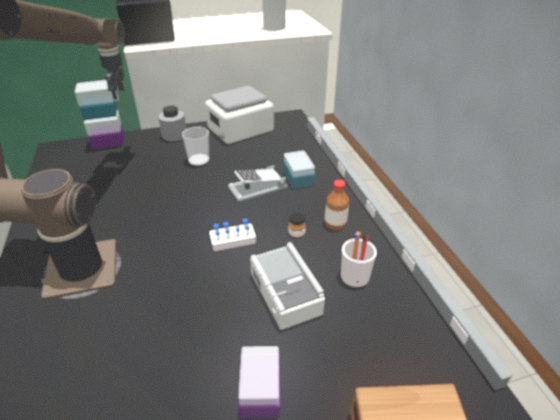

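The top view shows the treadle at about (210,220) with its pad near (212,228), and the lamp at about (352,230) with its tab near (370,228). I'll enlarge both.

Run:
```python
from h import *
a=cv2.imread('pics/top0.png');s=cv2.imread('pics/side0.png')
cr=lambda i,x,y,w,h,k:cv2.resize(i[y:y+h,x:x+w],None,fx=k,fy=k,interpolation=cv2.INTER_CUBIC)
t=np.hstack([cr(a,185,185,50,72,8),cr(a,315,200,50,72,8)])
cv2.imwrite('pics/lampT.png',np.vstack([cr(a,315,200,80,60,8)]))
cv2.imwrite('pics/trT.png',np.hstack([cr(a,185,187,48,66,8),cr(s,222,155,70,66,6)[:396].repeat(1,0) if 0 else cv2.resize(cr(s,222,155,70,48,5),(350,528))]))
cv2.imwrite('pics/lampS.png',cr(s,240,235,90,95,6))
```

```text
(no output)
```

View pics/lampT.png

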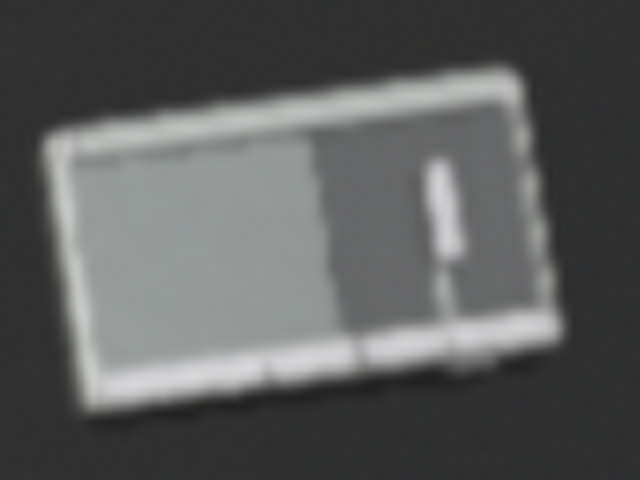

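View pics/trT.png

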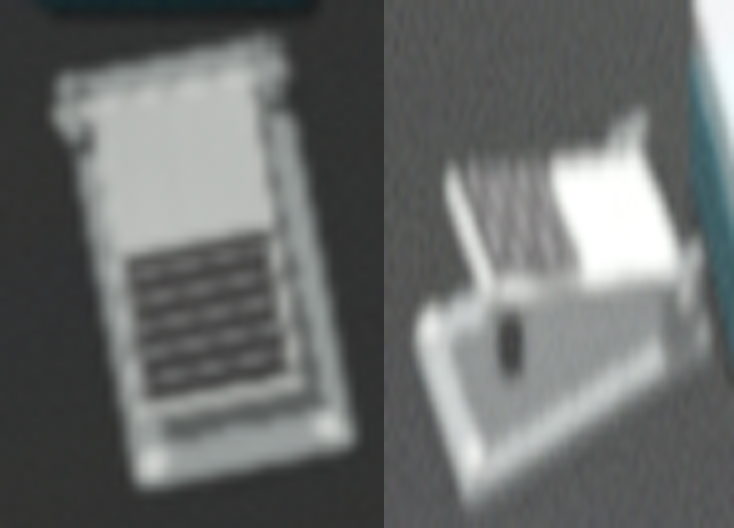

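View pics/lampS.png

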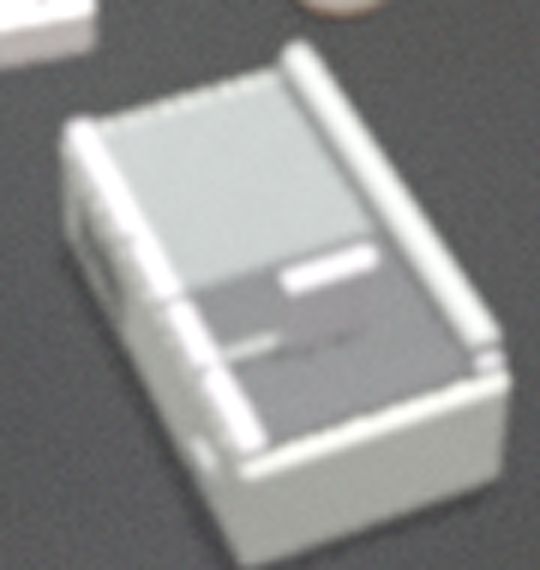

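The lamp crop puts the tab top at (445,210) and the lines at (450,335), (360,352) and (266,370). The treadle crop puts the pad centre at (208,317), with edges running down the plate. In the side view the tab top is at (330,268). Next I'll convert these to positions and cross-check them.

Create m.py:
```python
from h import *
import pickle
d=pickle.load(open('c.pkl','rb'));T,S=d['top'],d['side']
f=lambda c,x0,y0,k,kx=None:((c[0]+.5)/(kx or k)-.5+x0,(c[1]+.5)/k-.5+y0)
l=[at(T,f(p,315,200,8),.078) for p in((450,335),(360,352),(266,370))]
print('lines',l,np.linalg.norm(l[0]-l[2]))
cor=[at(T,f(p,315,200,8),.078) for p in((95,388),(558,325))]
e=cor[0]-cor[1];print('rail',e, np.linalg.norm(e))
v=l[2]-l[0];print('yaw lines',np.arctan2(-v[0],v[1]),'rail',np.arctan2(-e[0],e[1]))
top=at(T,f((445,210),315,200,8),.1155);sd=at(S,f((330,268),240,235,6),.1155);print('tab',top,sd)
print('tabends',[at(T,f(p,315,200,8),.1155) for p in((437,163),(452,255))])
pc=at(T,f((208,317),185,187,8),.068);ps=at(S,f((520-384,215),222,155,11,5),.068);print('pad',pc,ps)
b=[at(T,f(p,185,187,8),.014) for p in((145,485),(350,440))];print('near base edge',b,np.linalg.norm(b[0]-b[1]))
h=at(T,f((180,75),185,187,8),.04);print('hinge',h, h-pc,np.linalg.norm((h-pc)[:2]))
st=ctrl.get_state();print(st['eef_pos'],R.from_quat(st['tcp_rot']).as_matrix().round(3))
```

```bash
python3 m.py
```

```text
lines [array([ 0.49634528, -0.31382985,  0.078     ]), array([ 0.48931364, -0.27422112,  0.078     ]), array([ 0.48186973, -0.23298127,  0.078     ])] 0.0821342441406647
rail [-0.02551628  0.20303551  0.        ] 0.20463259222830318
yaw lines 0.1771680483470536 rail 0.12501856548849558
tab [ 0.54746934 -0.30665366  0.1155    ] [ 0.55017957 -0.30726644  0.1155    ]
tabends [array([ 0.56773729, -0.3037596 ,  0.1155    ]), array([ 0.52811186, -0.30914105,  0.1155    ])]
pad [0.55489722 0.24553649 0.068     ] [0.55874292 0.24778648 0.068     ]
near base edge [array([0.48458209, 0.280279  , 0.014     ]), array([0.50424313, 0.18815465, 0.014     ])] 0.09419899774683621
hinge [0.66654602 0.26266432 0.04      ] [ 0.11164879  0.01712783 -0.028     ] 0.11295492797915782
[0.15020636 0.65745239 0.23004156] [[-0.975  0.223 -0.001]
 [ 0.223  0.975 -0.002]
 [ 0.    -0.002 -1.   ]]
```

Views and sizes agree: the tab is at about (0.548,-0.307) with yaw about 0.14, and the pad at about (0.556,0.246). Moving above the pad with the gripper shut and its yaw aligned.

The manual's scale: shifts go in shares of 800 mm and turns go in shares of 2 rad. Converting my numbers, -0.489 m / 0.8 = -0.6113, -0.31 m / 0.8 = -0.3875, -0.365 rad / 2 = -0.1825.

Call:
{"name": "send_path", "arguments": {"deltas": [{"tx":-0.075, "ty":-0.0475, "jaw":0}, {"tx":-0.1375, "ty":-0.0875, "drz":-0.05, "jaw":0}, {"tx":-0.2, "ty":-0.125, "drz":-0.1, "jaw":0}, {"tx":-0.2625, "ty":-0.1625, "drz":-0.15, "jaw":0}, {"tx":-0.325, "ty":-0.2063, "drz":-0.1825, "jaw":0}, {"tx":-0.3875, "ty":-0.2463, "drz":-0.1825, "jaw":0}, {"tx":-0.45, "ty":-0.2875, "tz":0.025, "drz":-0.1825, "jaw":0}, {"tx":-0.5125, "ty":-0.325, "tz":0.0625, "drz":-0.1825, "jaw":0}, {"tx":-0.5625, "ty":-0.3575, "tz":0.1125, "drz":-0.1825, "jaw":0}, {"tx":-0.6113, "ty":-0.3875, "tz":0.1375, "drz":-0.1825, "jaw":0}]}}

```text
time: 1.35
eef_pos: [0.5575, 0.245, 0.1183]
tcp_rot: [-0.07, 0.998, -0.0, -0.002]
contact_force: [-0.3, 1.1, 0.8]
opening: -0.003
finger_force: 0.0
```

Call:
{"name": "send_path", "arguments": {"deltas": [{"jaw":0}, {"jaw":0}, {"jaw":0}, {"jaw":0}]}}

```text
time: 1.85
eef_pos: [0.5577, 0.2479, 0.1223]
tcp_rot: [-0.071, 0.997, 0.0, 0.001]
contact_force: [0.1, 0.9, -0.1]
opening: 0.003
finger_force: 0.0
```

```bash
python3 -c "
from h import *
s=ctrl.get_state();print(s['eef_pos'],s['contact_force'],R.from_quat(s['tcp_rot']).as_matrix().round(3),s['qpos'])"
```

```text
[0.55773706 0.24792792 0.12232696] [ 0.0522187   0.87814794 -0.07241589] [[-0.99  -0.141  0.001]
 [-0.141  0.99   0.   ]
 [-0.002  0.    -1.   ]] [ 2.52187093e-01  2.55352443e-01  1.82513498e+00  8.17862349e-05
  1.05957519e+00 -1.46055776e+00]
```

Above the pad, at z 0.122. Pressing down gently.

Call:
{"name": "send_path", "arguments": {"deltas": [{"tz":0.0375, "jaw":0}, {"tz":0.0625, "jaw":0}, {"tz":0.0725, "jaw":0}, {"tz":0.08, "jaw":0}, {"tz":0.0875, "jaw":0}, {"tz":0.0925, "jaw":0}, {"tz":0.095, "jaw":0}, {"tz":0.095, "jaw":0}]}}

```text
time: 2.85
eef_pos: [0.5579, 0.247, 0.0467]
tcp_rot: [-0.07, 0.998, -0.0, -0.001]
contact_force: [-4.9, -0.1, 7.2]
opening: 0.003
finger_force: 3.5
```

Call:
{"name": "send_path", "arguments": {"deltas": [{"tz":0.0025, "jaw":0}, {"tz":0.005, "jaw":0}, {"tz":0.005, "jaw":0}]}}

```text
time: 3.22
eef_pos: [0.5578, 0.247, 0.0428]
tcp_rot: [-0.07, 0.998, -0.0, -0.001]
contact_force: [-5.3, -1.1, 8.7]
opening: -0.002
finger_force: 3.9
```

In the tool's units: 0.002 m / 0.8 = 0.0025, 0.001 m / 0.8 = 0.0013.

Call:
{"name": "send_path", "arguments": {"deltas": [{"tz":0.0013, "jaw":0}, {"tz":0.0025, "jaw":0}, {"tz":0.0025, "jaw":0}]}}

```text
time: 3.6
eef_pos: [0.5577, 0.2469, 0.0411]
tcp_rot: [-0.07, 0.998, -0.0, -0.001]
contact_force: [-6.5, -0.2, 9.0]
opening: -0.003
finger_force: 4.4
```

Call:
{"name": "send_path", "arguments": {"deltas": [{"tz":0.0013, "jaw":0}, {"tz":0.0025, "jaw":0}, {"tz":0.0025, "jaw":0}]}}

```text
time: 3.98
eef_pos: [0.5578, 0.2469, 0.0408]
tcp_rot: [-0.07, 0.998, -0.0, -0.001]
contact_force: [-9.9, -3.0, 16.8]
opening: -0.0
finger_force: 8.3
```

The force jumps while z stands still at 0.041, so the treadle is on its stop. I'll press slightly more to be sure, then lift.

In the tool's units: 0.0015 m / 0.8 = 0.0019.

Call:
{"name": "send_path", "arguments": {"deltas": [{"tz":0.0019, "jaw":0}, {"tz":0.0019, "jaw":0}, {"tz":0.0019, "jaw":0}]}}

```text
time: 4.35
eef_pos: [0.5578, 0.247, 0.0405]
tcp_rot: [-0.07, 0.998, -0.0, -0.002]
contact_force: [-12.1, -3.5, 22.0]
opening: -0.0
finger_force: 11.3
```

Call:
{"name": "send_path", "arguments": {"deltas": [{"tz":-0.0125, "jaw":0}, {"tz":-0.025, "jaw":0}, {"tz":-0.0375, "jaw":0}, {"tz":-0.075, "jaw":0}, {"tz":-0.1375, "jaw":0}, {"tz":-0.1875, "jaw":0}, {"tz":-0.1875, "jaw":0}, {"tz":-0.1875, "jaw":0}]}}

```text
time: 5.35
eef_pos: [0.5571, 0.2465, 0.1845]
tcp_rot: [-0.07, 0.998, -0.0, -0.001]
contact_force: [0.6, 0.1, -0.4]
opening: -0.001
finger_force: 0.0
```

Run:
```python
from h import *
c=cam('side','pics/s1.png')
a=c['pixels'];b=cv2.imread('pics/side0.png')[:,:,::-1]
print(np.abs(a.astype(int)-b)[155:203,222:292].mean())
cr=lambda i:cv2.resize(i[150:210,215:295],None,fx=5,fy=5)
cv2.imwrite('pics/tr1.png',np.hstack([cr(b),cr(a)])[:,:,::-1])
s=ctrl.get_state();print(s['eef_pos'],R.from_quat(s['tcp_rot']).inv().apply(np.array([.549,-.307,.16])-s['eef_pos']))
```

```text
6.973908730158731
[0.55676084 0.24641324 0.18363178] [ 0.0848908  -0.54689229  0.02423386]
```

View pics/tr1.png

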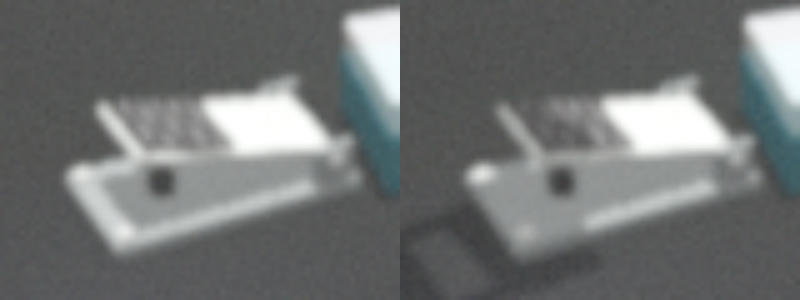

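The treadle is back at rest: the free-end corner is at about (100,105) before and (500,105) in the right half, which is the same spot. Going above the tab.

In the tool's units: -0.547 m / 0.8 = -0.6838, 0.085 m / 0.8 = 0.1063.

Call:
{"name": "send_path", "arguments": {"deltas": [{"tx":0.0113, "ty":-0.0688, "jaw":0.6}, {"tx":0.0225, "ty":-0.1438, "jaw":0.6}, {"tx":0.0338, "ty":-0.2188, "jaw":0.6}, {"tx":0.045, "ty":-0.2938, "jaw":0.6}, {"tx":0.0575, "ty":-0.3688, "jaw":0.6}, {"tx":0.0688, "ty":-0.4438, "jaw":0.6}, {"tx":0.0813, "ty":-0.5188, "jaw":0.6}, {"tx":0.0925, "ty":-0.5938, "jaw":0.6}, {"tx":0.1, "ty":-0.65, "jaw":0.6}, {"tx":0.1063, "ty":-0.6838, "jaw":0.6}]}}

```text
time: 6.65
eef_pos: [0.549, -0.3082, 0.1833]
tcp_rot: [-0.069, 0.998, 0.001, -0.002]
contact_force: [0.4, 0.6, 0.4]
opening: 0.601
finger_force: 0.0
```

Call:
{"name": "send_path", "arguments": {"deltas": [{"jaw":0.6}, {"jaw":0.6}, {"jaw":0.6}, {"jaw":0.6}]}}

```text
time: 7.15
eef_pos: [0.5506, -0.3055, 0.186]
tcp_rot: [-0.071, 0.997, 0.0, 0.0]
contact_force: [0.1, 0.9, -0.2]
opening: 0.602
finger_force: 0.0
```

Run:
```python
from h import *
c=cam('wrist','pics/w1.png')
s=ctrl.get_state();print(s['eef_pos'],s['opening'],s['qpos'],R.from_quat(s['tcp_rot']).inv().apply(np.array([.549,-.307,.084])-s['eef_pos']))
print(proj(c,[[.549,-.307,.1155],[.48931,-.27422,.078]]))
```

```text
[ 0.55055432 -0.30574485  0.18603062] 0.6013969822906271 [-6.67869338e-01  2.27304231e-01  1.73323006e+00  5.57623145e-05
  1.18087934e+00 -2.38021721e+00] [ 0.00173224 -0.00101376  0.10203043]
[[280.41171746 224.10902747]
 [339.40737265 131.90440965]]
```

View pics/w1.png

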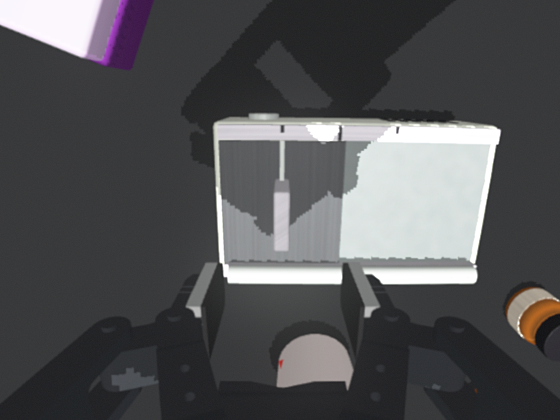

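The wrist view confirms it: tab top at (281,221) against a predicted (280,224), half line at (340,132) against (339,132). Descending and pinching.

In the tool's units: 0.1 m / 0.8 = 0.125, 0.09 m / 0.8 = 0.1125.

Call:
{"name": "send_path", "arguments": {"deltas": [{"tx":0.0013, "ty":-0.0013, "tz":0.05, "jaw":0.6}, {"tx":0.0013, "ty":-0.0013, "tz":0.0875, "jaw":0.6}, {"tx":0.0013, "ty":-0.0013, "tz":0.1125, "jaw":0.6}, {"tx":0.0013, "ty":-0.0013, "tz":0.125, "jaw":0.6}, {"tx":0.0013, "ty":-0.0013, "tz":0.125, "jaw":0.6}, {"tx":0.0013, "ty":-0.0013, "tz":0.125, "jaw":0.6}], "grip_n": 60}}

```text
time: 7.95
eef_pos: [0.5503, -0.3085, 0.0873]
tcp_rot: [-0.07, 0.998, -0.001, 0.001]
contact_force: [-0.2, -0.6, -0.4]
opening: 0.602
finger_force: 0.0
```

Call:
{"name": "send_path", "arguments": {"deltas": [{"jaw":0.3}, {"jaw":0.2}, {"jaw":0.1}, {"jaw":0}, {"jaw":0}, {"jaw":0}], "grip_n": 60}}

```text
time: 8.7
eef_pos: [0.5495, -0.3065, 0.0866]
tcp_rot: [-0.069, 0.998, 0.001, -0.0]
contact_force: [-1.3, 5.4, 5.2]
opening: 0.106
finger_force: 58.7
```

```bash
python3 -c "
from h import *
s=ctrl.get_state();print(s['eef_pos'],s['contact_force'],s['opening'],s['finger_force'])"
```

```text
[ 0.54946848 -0.30649925  0.0865976 ] [-1.29154713  5.36504014  5.22264956] 0.10618632931988352 58.71987998485565
```

Gripped. Sliding slowly towards half travel, stopping a little short.

In the tool's units: 0.036 m / 0.8 = 0.045, 0.034 m / 0.8 = 0.0425.

Call:
{"name": "send_path", "arguments": {"deltas": [{"ty":0.0063, "jaw":0}, {"ty":0.0125, "jaw":0}, {"ty":0.0188, "jaw":0}, {"ty":0.025, "jaw":0}, {"ty":0.0313, "jaw":0}, {"ty":0.0375, "jaw":0}, {"ty":0.0425, "jaw":0}, {"ty":0.045, "jaw":0}, {"ty":0.045, "jaw":0}, {"ty":0.045, "jaw":0}]}}

```text
time: 9.95
eef_pos: [0.5452, -0.2741, 0.0866]
tcp_rot: [-0.07, 0.998, -0.002, 0.001]
contact_force: [1.2, -6.8, 0.3]
opening: 0.107
finger_force: 58.7
```

Run:
```python
from h import *
c=cam('wrist');t=cam('top')
s=ctrl.get_state();print(s['eef_pos'],s['contact_force'],s['opening'],s['finger_force'])
cr=lambda i,x,y,w,h,k:cv2.resize(i[y:y+h,x:x+w],None,fx=k,fy=k,interpolation=cv2.INTER_CUBIC)
print(proj(c,[[.48931,-.27422,.078]]))
cv2.imwrite('pics/w2.png',cr(c['pixels'],180,0,200,150,4)[:,:,::-1])
np.save('w2.npy',c['pixels']);cv2.imwrite('pics/w2full.png',c['pixels'][:,:,::-1])
```

```text
[ 0.54517442 -0.27405098  0.08662153] [ 0.71025862 -6.99714066  0.03881463] 0.10678924685539487 58.715606331825256
[[300.44284929 153.91936507]]
```

View pics/w2full.png

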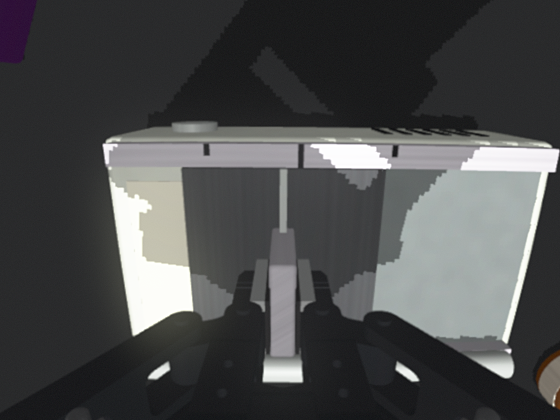

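The lamp is lit. The lines are at columns 207, 301 and 395, and the pointer is at 283, so it is about 7.6 mm short of half travel.

In the tool's units: 0.008 m / 0.8 = 0.01, 0.006 m / 0.8 = 0.0075.

Call:
{"name": "send_path", "arguments": {"deltas": [{"ty":0.0038, "jaw":0}, {"ty":0.0075, "jaw":0}, {"ty":0.01, "jaw":0}, {"ty":0.01, "jaw":0}, {"ty":0.01, "jaw":0}, {"ty":0.01, "jaw":0}]}}

```text
time: 10.8
eef_pos: [0.5441, -0.2665, 0.0866]
tcp_rot: [-0.07, 0.998, -0.003, 0.001]
contact_force: [1.6, -8.3, 1.2]
opening: 0.11
finger_force: 58.6
```

Run:
```python
from h import *
c=cam('wrist')
s=ctrl.get_state();print(s['eef_pos'],s['contact_force'],s['opening'],s['finger_force'])
print(np.linalg.norm((s['eef_pos']-[0.54517442,-0.27405098,0.08662153])))
i=c['pixels'];cv2.imwrite('pics/w3.png',cv2.resize(i[130:240,190:400],None,fx=3.8,fy=3.8,interpolation=cv2.INTER_CUBIC)[:,:,::-1])
```

```text
[ 0.54417343 -0.26650141  0.08661552] [ 0.70581853 -8.72050273  0.68019697] 0.10809981490798477 58.64004850387573
0.007615646559102351
```

View pics/w3.png

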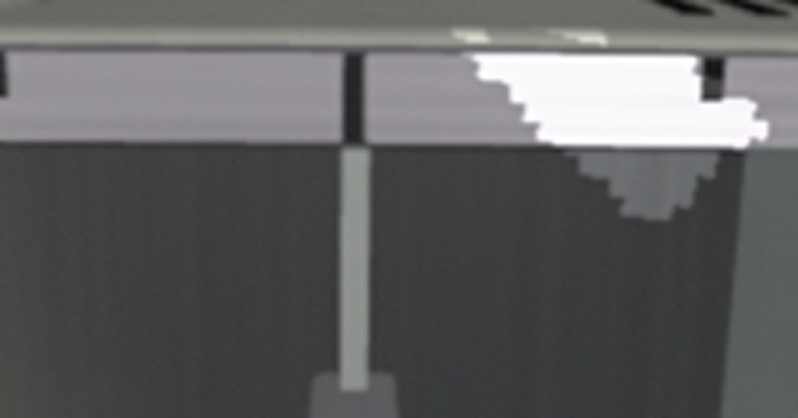

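The pointer (column 355) meets the middle line (354), and the 8.7 N force matches the spring at half travel. The grip is steady, so I'll hand in.

Call:
{"name": "send_path", "arguments": {"deltas": [{"jaw":0}, {"jaw":0}, {"jaw":0}, {"jaw":0}]}}

```text
time: 11.35
eef_pos: [0.5442, -0.2665, 0.0866]
tcp_rot: [-0.07, 0.998, -0.003, 0.001]
contact_force: [2.2, -7.8, -0.4]
opening: 0.103
finger_force: 58.6
```

```bash
python3 -c "
from h import *
print(ctrl.sign_off())"
```

```text
the job is handed in; nothing more can be done
None
```

The lamp was struck with the shutter shut, the treadle came back up, and I handed in at 11.35 s with the gripper holding the shutter at half travel, its pointer on the middle line.

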